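Square the calibration target up in front of the high-speed camera

TASK

Put the camera's calibration target in its place without picking it up: with the fingertips, push it over the table until the front of its base sits flat against the aluminium stop bar in front of the lens, and slide it along the bar until it also rests against the red end stop. It must stay standing on the table all the while; do not touch the camera, and leave the post, lens cap, screwdriver and metal coupon where they are.

Things in the scene. Friction and masses are not known exactly. Their poses are not given: they have to be found in the camera images.
- target: Calibration target, loose, 0.3 to 0.6 kg: steel stand with a white dot plate. Base 80 (own x) x 70 (own y) x 16 mm high. Upright 72 mm wide near the front, own y = +17 to +29 mm, top 56 mm above the table; sloping gussets behind it. Origin: centre of the base's underside; own +y is the front (dots). Starts off both stops, up to 35 degrees out of square, dots to the camera. Sliding takes a few N
- target_dots (a point): Centre of the dot plate's front surface, at (0, +29, 36) mm in the target's own frame; the base's front face lies 6 mm further forward, at own y = +35 mm
- nest: The two fixed stops, 14 mm high. Origin: on the table in the inner corner of the two stop faces. Aluminium bar: own x -180 to +20 mm, working face y = 0, body to y = +25. Red end stop: x 0 to +32, y -52.5 to -2.5 mm, working face x = 0. The target comes from -x, -y; seated, its front is on the bar, its +x side on the end stop, origin at (-40, -35) mm, same heading. Turned up to 13 degrees
- hs_camera: High-speed camera, fixed: dark grey ribbed box 68 x 95 mm, handle up to 95 mm high, on a 110 mm wide aluminium plate; black lens of 60 mm diameter, axis 36 mm up, pointing along own -y. Origin: on the table under the box's front; lens front at own y = -80 mm. It stands at (-40, +210) mm in the nest's frame, same heading: the lens front is 130 mm behind the bar's working face
- post: Bystander, loose: steel optical post, 25 mm diameter, 55 mm high, on a 40 mm round foot. Origin: centre of the underside
- lens_cap: Bystander, loose: light grey lens cap, a disc of 60 mm diameter, 9 mm high. Origin: centre of the underside
- screwdriver: Bystander, loose: screwdriver with a yellow handle, 170 mm long, lying along own x, handle to own -x. Origin: under its middle
- coupon: Bystander, loose: flat dog-bone test coupon of aluminium, 165 x 25 x 5 mm, lying along own x. Origin: centre of the underside
Things that resemble listed ones, but are neither listed nor needed, are in the scene too. What is meant by the target is not purple, and is the smaller of those in its own colour.

How it is judged (in metres and radians):
At the end, for the whole second after the job is handed in: The target stands at rest on the table, dots towards the camera, the front of its base within 2.5 mm of the stop bar and its side within 2.5 mm of the red end stop, square to the bar within 2 degrees; the post, lens cap, screwdriver and coupon are within 10 mm of where they were (y of target in the frame of nest between -0.0375 and -0.033 m and x of target in the frame of nest between -0.0425 and -0.038 m and y of target_dots in the frame of nest above -0.01 m and angle between the x axis of target and the x axis of nest, either way round below 0.035 rad and height (world z) of target below 0.003 m and angle between target's own z axis and vertical below 0.03 rad and linear speed of target below 0.005 m/s and distance of each of post, lens_cap, screwdriver, coupon from where it was at the start of the episode below 0.01 m); the robot touches nothing.
It fails at once if the target is lifted off the table (height (world z) of target above 0.006 m).
It fails at once if the target is tipped (angle between target's own z axis and vertical above 0.12 rad).
It fails at once if the camera is touched (contact force between any of the fingers, the arm, target and hs_camera above 0.5 N).
It fails at once if a bystander is displaced or the post knocked over (distance of any of post, lens_cap, screwdriver, coupon from where it was at the start of the episode above 0.01 m or angle between post's own z axis and vertical above 0.3 rad).
It also fails if it takes over 56 s, if anything falls off the work surface, if the arm or the gripper's body presses on something with over 40 N, if the wrist force passes 120 N, or if a joint passes its speed limit or range.

ROBOT

A 6-joint arm with a two-finger parallel gripper is mounted at the origin on the work surface. World frame = base frame: x ahead of the robot, y to its left, z up, the work surface at z = 0. Lengths are in mm, angles in rad, forces in N, time in s.
With the tool pointing down it reaches from about 350 to 975 mm from the base axis. Payload 7.1 kg.
Tool frame: the origin (TCP) lies on the centre line of the jaws, within the pads' length; the fingertips stand 25 mm ahead of it and the grasp point (between the pads) lies 6 mm ahead of it (ctrl.nose_length is the distance from the TCP to the fingertips, in mm); x points along the fingers, y is the direction in which the jaws open and shut, and the axes are right-handed (so a half turn about x gives the same grasp; the last joint's range is limited). The gripper opens to 88 mm and grips with 3 to 60 N. Pads are 20 mm wide; open, the fingers measure 115 mm over their backs; the gripper's body (75 mm by 178 mm) begins 61 mm behind the grasp point.
Start: joints at [-1.177, 0.423, 1.63, -0, 1.089, -0.019], TCP at [250.75, -572.477, 247.675] pointing down, gripper open.
Joint ranges: [-3, 3], [-0.9, 2.11], [0.09, 2.58], [-1.31, 4.45], [0.11, 2.69], [-2.54, 2.54]. Speed limits (rad/s): [2.39, 2.39, 3.01, 3.14, 3.14, 3.14].

INTERFACE

Orientations are given as a rotation vector (axis times angle).
In Python, from workcell import ctrl gives the robot as it stands.
- The arm moves only by the tool arm_command, never from a script. Its argument "deltas" is a list of rows, each a list of 4 numbers: the shift along the tool's x, y, z in m, then the turn about the tool's x in rad. In form: [[tx, ty, tz, yaw], ...]. A call has 1 to 10 rows; each row shifts and turns the pose as measured when the row begins, along the tool's axes as they then stand; what a row does not reach is not made up. A row lasts 1/10 s, in which the tool goes at most 50 mm and 8.59 degrees, less where a joint would pass 70% of its speed; a pose out of reach is approached as far as the arm can. A call is refused whole if a number of a shift passes 0.05 or a number of a turn 0.15, either way. A call with a gripper value outside its range is refused whole. "hand" is the finger opening in m, from 0 to 0.0878, set as the call begins (left out, the last holds). The fingers move at their own pace and stop on an object; the grip force is fixed at half the most. Time passes only in rows, so rows that do not move let the fingers close. It gives the time, the measured TCP pose, the force and the opening at its end, in the units of the state.
- ctrl.get_obs(): the state, without advancing time (a new reading comes with each control period).
- ctrl.get_image(name): name is "scene" or "top" or "wrist"; returns the picture (400x640x3 uint8, red, green, blue); there is no depth.
- ctrl.get_calibration(name): a dict with "fx", "fy", "cx", "cy" (pixels), "R" (3x3) and "t" (3): a world point X has camera coordinates R X + t. Camera axes: x right, y down, z forward; pixel columns grow to the right and rows downward; lengths in mm; the calibration is good to about 2 mm. The wrist camera is an equidistant fisheye: a pixel r from the principal point sees the ray r / f radians off the axis. A picture is of the moment at which its call begins: read the wrist's pose just before it. get_calibration takes no time and is no camera call; for the wrist camera it gives the pose at the moment of the call.
- ctrl.close_job(): hands the job in, once; it reports no verdict.
The state is a dict: "t": time; "qpos": joint angles; "qvel": joint speeds; "joint_torque": joint torques, N m; "ee_pos": TCP position; "orientation": TCP orientation; "ft_force": force on the tool from outside, world axes, zero at the start; "moment": the same for the moment, N m; "width": finger opening in mm.
Only numpy, scipy, OpenCV 4.12 (cv2) and the standard library are available. Lean on these libraries where they do the work, as an engineer would, in place of code of your own. Each camera call takes 0.05 s, during which the arm holds its last target.

## Working session

There is one attempt and no reset: what is moved stays moved. The work goes in short steps, Python scripts to look and compute and a tool call to move; the robot and the scene stay as the last step left them, time stands still between calls to the robot, and variables do not carry over. Pictures are saved under pics/ and viewed, and the job is handed in when it is done.

Besides the shell and the picture viewer there is one more tool, called by a JSON object that holds its "method" and its "body", one argument or row to a line. arm_command: Moves the arm, as the interface text tells. Its arguments: {"type":"object","properties":{"deltas":{"type":"array","items":{"type":"array","items":{"type":"number"}}},"hand":{"type":"number"}},"required":["deltas"]}

```bash
mkdir -p pics; ls; cat > h.py <<'E'
import numpy as np, cv2
from workcell import ctrl
def save(n,im): cv2.imwrite('pics/'+n,im[:,:,::-1])
def ray(c,u,v,z):
    R=np.array(c['R']);t=np.array(c['t']);o=-R.T@t
    d=R.T@np.array([(u-c['cx'])/c['fx'],(v-c['cy'])/c['fy'],1])
    return o+d*(z-o[2])/d[2]
def proj(c,X):
    p=np.array(c['R'])@np.array(X)+np.array(c['t'])
    return np.array([c['fx']*p[0]/p[2]+c['cx'],c['fy']*p[1]/p[2]+c['cy']])
E
python3 - <<'E'
from h import *
print(ctrl.get_obs())
for n in ['top','scene']:
    im=ctrl.get_image(n);np.save(n+'0.npy',im);save(n+'0.png',im)
    c=ctrl.get_calibration(n);print(n,c)
    print('cam',-np.array(c['R']).T@np.array(c['t']))
E
```

```text
pics
{'t': 0.0, 'qpos': array([-1.17701299e+00,  4.23800097e-01,  1.63070768e+00,  5.09275165e-06,
        1.08856830e+00, -1.89906383e-02]), 'qvel': array([-0.00141669, -0.00048087, -0.00040172, -0.00057993,  0.00043228,
        0.0001184 ]), 'joint_torque': array([ 7.09977894e-05, -5.44623435e+01, -2.73663890e+01,  6.42080256e-02,
        2.26752117e-02, -9.85087399e-05]), 'ee_pos': array([ 250.55057906, -572.01406151,  246.92015153]), 'orientation': array([ 1.99435943,  0.41909687, -1.9949136 ]), 'ft_force': array([0.41829763, 0.06674863, 0.1239752 ]), 'moment': array([ 2.85538969e-02, -2.54658613e-06,  1.79752340e-02]), 'width': 87.69611300935337}
top {'fx': 372.1482281104591, 'fy': 372.1482281104591, 'cx': 319.87244778845314, 'cy': 198.15006864332437, 'R': array([[ 0.01861107, -0.99970175,  0.01581251],
       [-0.99456633, -0.02013103, -0.10213989],
       [ 0.10242775, -0.01382566, -0.99464436]]), 't': array([  1.30613943, 616.39706473, 794.01199984])}
cam [531.69459627  24.69219827 852.69763394]
scene {'fx': 407.4059187106408, 'fy': 407.4059187106408, 'cx': 324.0169742678926, 'cy': 196.23918498548585, 'R': array([[-0.79554358,  0.60582373,  0.00938138],
       [ 0.45878251,  0.61242409, -0.64378206],
       [-0.39576383, -0.50785268, -0.76515139]]), 't': array([ 465.27746275, -254.05660492, 1263.51749746])}
cam [986.75975577 515.39499826 798.86013946]
```

View pics/top0.png

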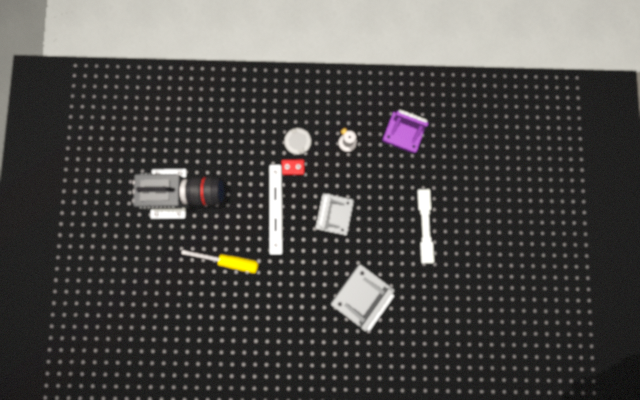

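View pics/scene0.png

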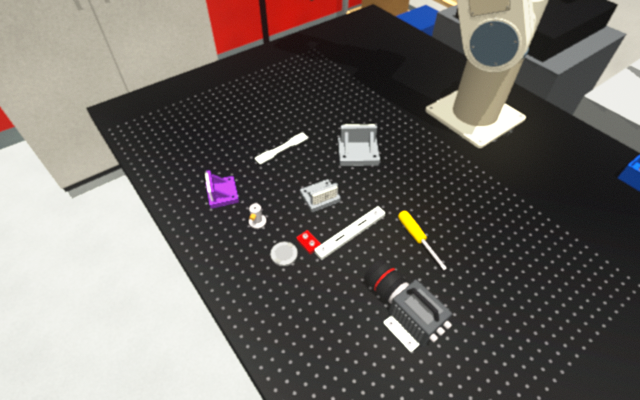

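Top view: the candidates are a small grey stand at (335,214), a large grey stand at (363,297) and a purple stand at (405,131). The description picks the small grey one. Next, a close crop and measurements.

```bash
python3 - <<'E'
from h import *
im=np.load('top0.npy')
cr=cv2.resize(im[120:270,235:385],None,fx=4,fy=4,interpolation=cv2.INTER_CUBIC);save('crop_t.png',cr)
s=np.load('scene0.npy')
cr=cv2.resize(s[165:265,270:400],None,fx=6,fy=6,interpolation=cv2.INTER_CUBIC);save('crop_s.png',cr)
c=ctrl.get_calibration('top')
for n,u,v,z in [('target',335,214,16),('cap',297,141,9),('post',347,142,55),('red',293,167,14),('barTop',275,166,14),('barbot',276,253,14),('lens',224,192,36),('coupon',426,226,5),('scr',222,260,10)]:
    print(n,ray(c,u,v,z).round(1))
E
```

```text
target [582.7 -21.7  16. ]
cap [750.4  68.4   9. ]
post [738.7 -43.5  55. ]
red [688.3  75.7  14. ]
barTop [689.7 116.8  14. ]
barbot [493.3 108.5  14. ]
lens [625.1 224.6  36. ]
coupon [ 560.  -230.5    5. ]
scr [475.5 228.6  10. ]
```

View pics/crop_t.png

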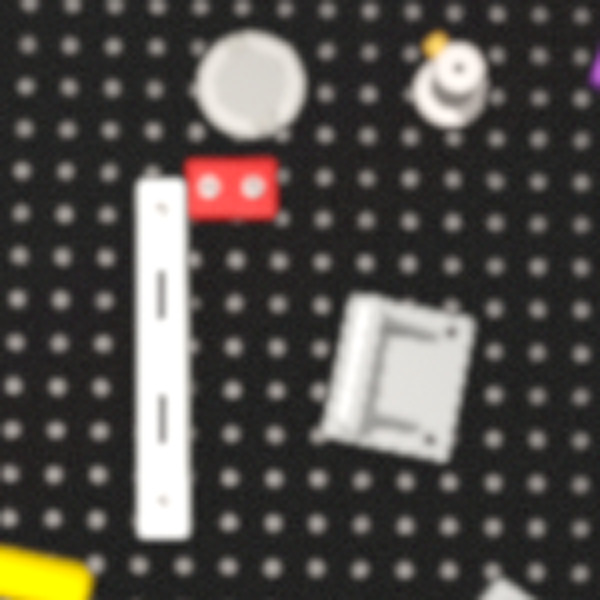

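View pics/crop_s.png

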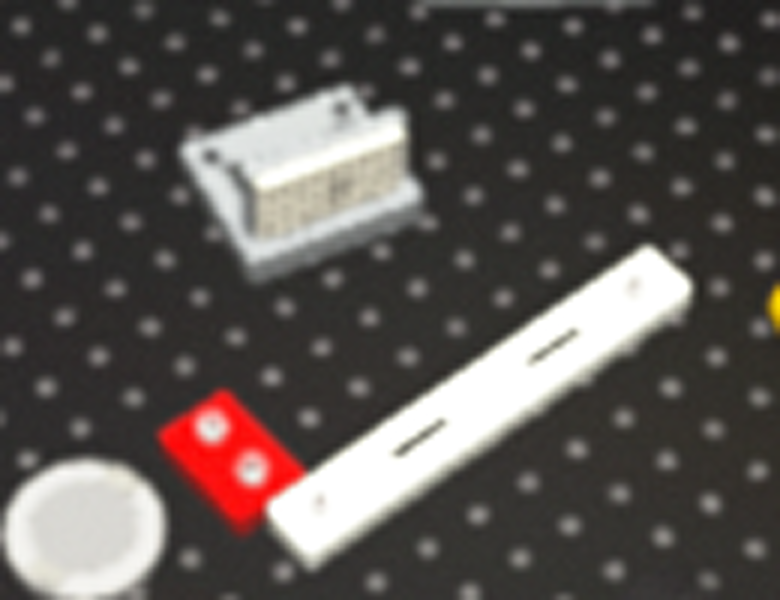

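```bash
python3 - <<'E'
from h import *
c=ctrl.get_calibration('top');s=ctrl.get_calibration('scene')
for n,p in dict(RU=(476,318),RL=(445,463),FL=(322,437)).items():
    print('top',n,ray(c,235+(p[0]-1.5)/4,120+(p[1]-1.5)/4,16).round(1))
for n,p in dict(frontplusx=(250,263),frontminusx=(422,190),rearplusx=(183,150),rearminusx=(352,87)).items():
    print('scene',n,ray(s,270+(p[0]-2.5)/6,165+(p[1]-2.5)/6,16).round(1))
im=np.load('top0.npy').astype(int)
red=((im[...,0]>150)&(im[...,1]<80)&(im[...,2]<80)).astype(np.uint8)
red[:,:260]=0
wh=(im.min(2)>170).astype(np.uint8)
def big(m,roi):
    mm=np.zeros_like(m);a,b,cc,d=roi;mm[b:d,a:cc]=m[b:d,a:cc]
    k=cv2.findContours(mm,cv2.RETR_EXTERNAL,cv2.CHAIN_APPROX_NONE)[0]
    return max(k,key=cv2.contourArea)
for n,m,roi in [('red',red,(260,120,320,200)),('bar',wh,(264,155,285,262)),('tgt',(im.min(2)>120).astype(np.uint8),(310,185,360,240))]:
    k=big(m,roi); r=cv2.minAreaRect(k); print(n,r)
    P=np.array([ray(c,u,v,16 if n=='tgt' else 14)[:2] for u,v in k[:,0]],np.float32)
    r=cv2.minAreaRect(P);print('  world',np.round(r[0],1),np.round(r[1],1),r[2]);print(cv2.boxPoints(r).round(1).tolist())
# bar working face: subpixel edge, per row, threshold
g=im.sum(2)/3
E=[]
for v in range(180,248,3):
    row=g[v,276:296]; i=np.where((row[:-1]>130)&(row[1:]<=130))[0]
    if len(i): i=i[0];u=276+i+(row[i]-130)/(row[i]-row[i+1]);E.append(ray(c,u,v,14)[:2])
E=np.array(E,np.float32);l=cv2.fitLine(E,cv2.DIST_HUBER,0,.01,.01).ravel();print('bar face',l,np.degrees(np.arctan2(l[1],l[0])))
gr=im[...,0]; E=[]
for u in range(285,303,2):
    col=gr[160:185,u]; i=np.where((col[:-1]>130)&(col[1:]<=130))[0]
    if len(i): i=i[-1]; E.append(ray(c,u,160+i+(col[i]-130)/(col[i]-col[i+1]),14)[:2])
print('red face',np.array(E).round(1).tolist())
E
```

```text
top RU [617.2 -63.4  16. ]
top RL [535.2 -46.7  16. ]
top FL [548.4  22.4  16. ]
scene frontplusx [630.5   8.   16. ]
scene frontminusx [549.9  19.8  16. ]
scene rearplusx [617.2 -58.3  16. ]
scene rearminusx [537.6 -44.   16. ]
red ((292.5, 166.5), (15.0, 23.0), 90.0)
  world [689.5  76.9] [34.7 52.5] 1.2571215629577637
[[671.5, 102.80000305175781], [672.7000122070312, 50.29999923706055], [707.4000244140625, 51.0], [706.2000122070312, 103.5999984741211]]
bar ((275.0, 209.0), (90.0, 12.0), 90.0)
  world [592.7 113.7] [203.6  27.2] 1.8649516105651855
[[490.5, 124.0], [491.29998779296875, 96.69999694824219], [694.9000244140625, 103.4000015258789], [694.0, 130.60000610351562]]
tgt ((332.8401794433594, 213.06300354003906), (35.61665725708008, 39.07635498046875), 10.491477966308594)
  world [585.1 -16.9] [80.1 88.1] 80.16622924804688
[[534.9000244140625, -48.900001525878906], [621.7000122070312, -63.900001525878906], [635.4000244140625, 15.0], [548.5999755859375, 30.100000381469727]]
bar face [9.9931026e-01 3.7134450e-02 5.8089636e+02 9.7507904e+01] 2.1281364
red face [[670.3, 93.4], [670.5, 88.9], [670.6, 84.3], [670.7, 79.8], [670.5, 75.2], [670.6, 70.7], [670.9, 66.1], [671.1, 61.6], [671.2, 57.0]]
```

The crops show the small grey stand with its dot plate facing the bar. Its base measures about 80 x 70 mm, centred near (583,-19) and heading about -10.5°. The nest corner is near (670.4,100.8), heading about 2°. The seated target origin should be near (632,64).

```bash
cat >> h.py <<'E'
from scipy.spatial.transform import Rotation as Ro
def pose():
    o=ctrl.get_obs();R=Ro.from_rotvec(o['orientation']).as_matrix();return o,np.array(o['ee_pos']),R
def go(x,y,z,jawdeg):
    """total delta in tool axes (turn applied last), jaw axis (mod 180) at jawdeg in world"""
    o,p,R=pose()
    d=R.T@(np.array([x,y,z])-p)
    cur=np.degrees(np.arctan2(R[1,1],R[0,1]))
    e=(jawdeg-cur+90)%180-90
    # +turn about tool x (down) lowers world heading if tool x points down
    print('t',round(o['t'],2),'p',p.round(1),'jaw',round(cur,2),'delta mm',d.round(1),'turn rad',round(np.radians(e)*np.sign(R[2,0]),3),'F',np.round(o['ft_force'],1),'w',round(o['width'],1),'q6',round(o['qpos'][5],2))
E
python3 -c "
from h import *
o,p,R=pose();print(R.round(3))
go(570,-105,100,-10.5)"
```

```text
[[-0.001  0.401 -0.916]
 [ 0.001 -0.916 -0.401]
 [-1.    -0.001 -0.   ]]
t 0.1 p [ 250.6 -572.1  247. ] jaw -66.35 delta mm [ 147.4 -299.5 -480. ] turn rad -0.975 F [-0.3  0.1 -0.3] w 87.7 q6 -0.02
```

{"method": "arm_command", "body": {
  "deltas": [
    [0, 0, 0, -0.14],
    [0, 0, 0, -0.14],
    [0, 0, 0, -0.14],
    [0, 0, 0, -0.14],
    [0, 0, 0, -0.14],
    [0, 0, 0, -0.14],
    [0, 0, 0, -0.13],
    [0, 0, 0, 0]
  ],
  "hand": 0.04
}}

```text
t: 0.9
ee_pos: [249.6, -569.8, 243.2]
orientation: [1.323, 1.144, -1.318]
ft_force: [0.2, 0.5, 0.1]
width: 40.0
```

```bash
python3 -c "
from h import *
go(570,-105,120,-10.5)"
```

```text
t 0.9 p [ 249.6 -569.8  243.2] jaw -8.57 delta mm [ 125.9  248.1 -506.4] turn rad 0.034 F [0.2 0.5 0.1] w 40.0 q6 -1.03
```

{"method": "arm_command", "body": {
  "deltas": [
    [0, 0.022, -0.044, 0],
    [0, 0.022, -0.044, 0],
    [0, 0.022, -0.044, 0],
    [0, 0.022, -0.044, 0],
    [0, 0.022, -0.044, 0],
    [0, 0.022, -0.044, 0],
    [0, 0.022, -0.044, 0],
    [0, 0.022, -0.044, 0],
    [0, 0.022, -0.044, 0],
    [0, 0.022, -0.044, 0]
  ]
}}

```text
t: 1.9
ee_pos: [543.2, -169.1, 243.7]
orientation: [1.359, 1.115, -1.356]
ft_force: [1.7, -0.8, -0.9]
width: 40.1
```

```bash
python3 -c "
from h import *
go(570,-105,100,-10.5)
o,p,R=pose();print(R.round(3))"
```

```text
t 1.9 p [ 543.2 -169.1  243.7] jaw -11.52 delta mm [144.   14.2 -67.3] turn rad -0.018 F [ 1.7 -0.8 -0.9] w 40.1 q6 -0.13
[[-0.004  0.98  -0.2  ]
 [ 0.007 -0.2   -0.98 ]
 [-1.    -0.005 -0.006]]
```

{"method": "arm_command", "body": {
  "deltas": [
    [0.04, 0.005, -0.03, 0],
    [0.045, 0.005, -0.03, 0],
    [0.045, 0.004, -0.02, 0.015],
    [0.03, 0, 0, 0],
    [0, 0, 0, 0],
    [0, 0, 0, 0]
  ]
}}

```text
t: 2.5
ee_pos: [578.6, -86.6, 85.3]
orientation: [1.383, 1.094, -1.372]
ft_force: [-0.6, 0.0, 1.1]
width: 39.8
```

```bash
python3 - <<'E'
from h import *
go(572,-88,32,-10.5)
im=ctrl.get_image('wrist');save('w1.png',im)
im=ctrl.get_image('top');save('t1.png',cv2.resize(im[120:270,235:435],None,fx=4,fy=4,interpolation=cv2.INTER_CUBIC))
E
```

```text
t 2.5 p [578.6 -86.6  85.3] jaw -13.19 delta mm [53.3 -6.2  3.2] turn rad -0.047 F [-0.6  0.   1.1] w 39.8 q6 0.05
```

View pics/w1.png

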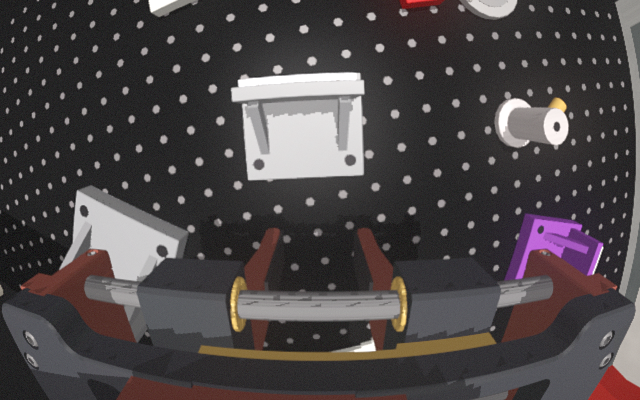

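View pics/t1.png

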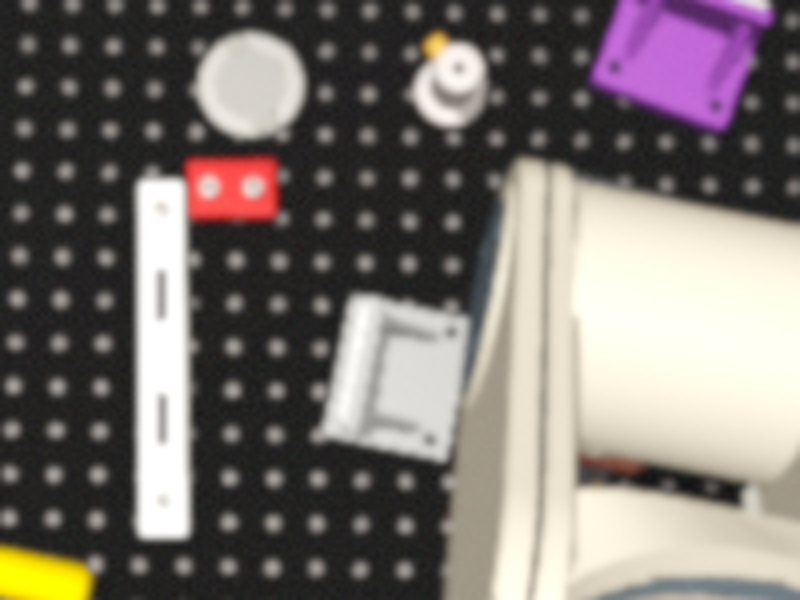

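The wrist view shows the target's base squarely ahead of the fingers, with its rear edge at about (250–362,176). The top view shows the target unmoved. I'll lower behind it.

{"method": "arm_command", "body": {
  "deltas": [
    [0.025, -0.006, 0.004, -0.04],
    [0.027, 0, 0, 0],
    [0, 0, 0, 0],
    [0, 0, 0, 0]
  ]
}}

```text
t: 3.0
ee_pos: [578.2, -92.9, 42.1]
orientation: [1.363, 1.1, -1.334]
ft_force: [1.4, -0.3, -0.2]
width: 40.1
```

```bash
python3 - <<'E'
from h import *
go(573,-73,32,-10.5)
im=ctrl.get_image('wrist');np.save('w2.npy',im);save('w2.png',im)
E
```

```text
t 3.0 p [578.2 -92.9  42.1] jaw -11.15 delta mm [ 10.   -9.1 -18.5] turn rad -0.011 F [ 1.4 -0.3 -0.2] w 40.1 q6 0.0
```

View pics/w2.png

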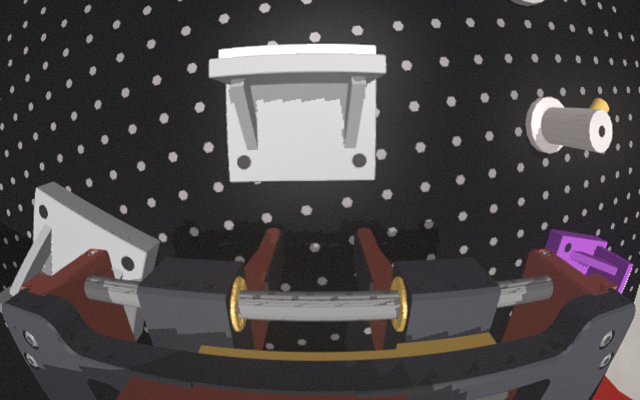

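{"method": "arm_command", "body": {
  "deltas": [
    [0.006, -0.009, 0, 0],
    [0.005, 0, 0, 0],
    [0, 0, -0.01, 0],
    [0, 0, 0, 0]
  ]
}}

```text
t: 3.45
ee_pos: [573.0, -81.3, 34.3]
orientation: [1.367, 1.094, -1.331]
ft_force: [0.2, -0.7, -0.1]
width: 39.8
```

```bash
python3 - <<'E'
from h import *
go(575,-63,32,-10.5)
E
```

```text
t 3.45 p [573.  -81.3  34.3] jaw -11.25 delta mm [  2.4  -1.6 -18.3] turn rad -0.013 F [ 0.2 -0.7 -0.1] w 39.8 q6 0.02
```

{"method": "arm_command", "body": {
  "deltas": [
    [0.002, 0, -0.01, 0],
    [0, 0, -0.008, 0],
    [0, 0, -0.008, 0],
    [0, 0, -0.008, 0],
    [0, 0, -0.008, 0],
    [0, 0, 0, 0]
  ]
}}

```text
t: 4.05
ee_pos: [582.4, -35.6, 32.6]
orientation: [1.365, 1.094, -1.329]
ft_force: [0.2, -0.4, 0.1]
width: 40.2
```

```bash
python3 - <<'E'
from h import *
go(590,10,32,2)
im=ctrl.get_image('wrist');np.save('w3.npy',im);save('w3.png',im)
E
```

```text
t 4.05 p [582.4 -35.6  32.6] jaw -11.13 delta mm [  0.8  -1.3 -46.2] turn rad -0.229 F [ 0.2 -0.4  0.1] w 40.2 q6 0.11
```

View pics/w3.png

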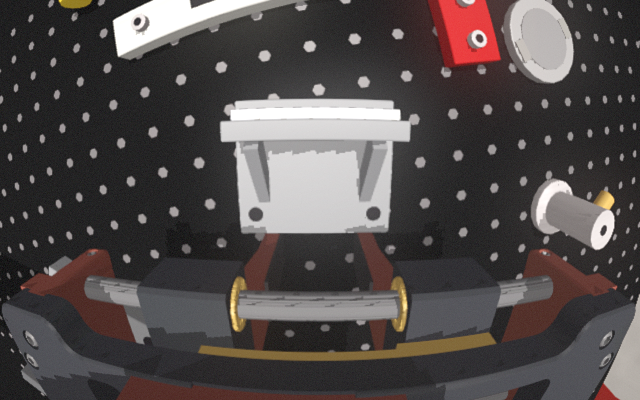

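{"method": "arm_command", "body": {
  "deltas": [
    [0, 0, -0.007, -0.04],
    [0, 0, -0.007, -0.04],
    [0, 0, -0.007, -0.04],
    [0, 0, -0.007, -0.04],
    [0, 0, -0.006, -0.04],
    [0, 0, -0.004, -0.02],
    [0, 0, 0, 0]
  ]
}}

```text
t: 4.8
ee_pos: [586.8, 4.2, 32.7]
orientation: [1.188, 1.21, -1.156]
ft_force: [0.1, -0.9, 0.3]
width: 40.1
```

```bash
python3 - <<'E'
from h import *
go(590,10,32,2)
im=ctrl.get_image('wrist');np.save('w4.npy',im);save('w4.png',im)
im=ctrl.get_image('top');save('t4.png',cv2.resize(im[120:270,235:435],None,fx=4,fy=4,interpolation=cv2.INTER_CUBIC))
E
```

```text
t 4.8 p [586.8   4.2  32.7] jaw 2.59 delta mm [ 0.8  3.4 -5.6] turn rad 0.01 F [ 0.1 -0.9  0.3] w 40.1 q6 -0.06
```

View pics/w4.png

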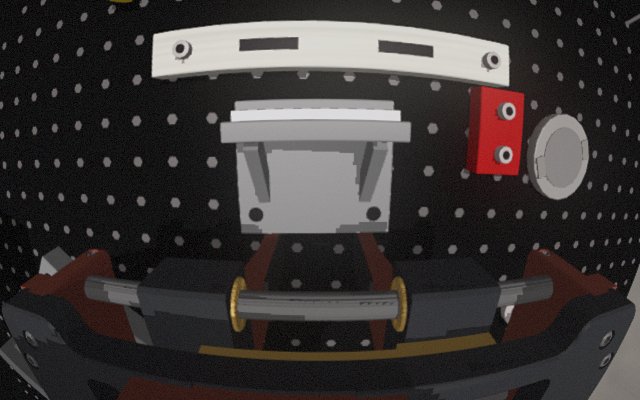

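View pics/t4.png

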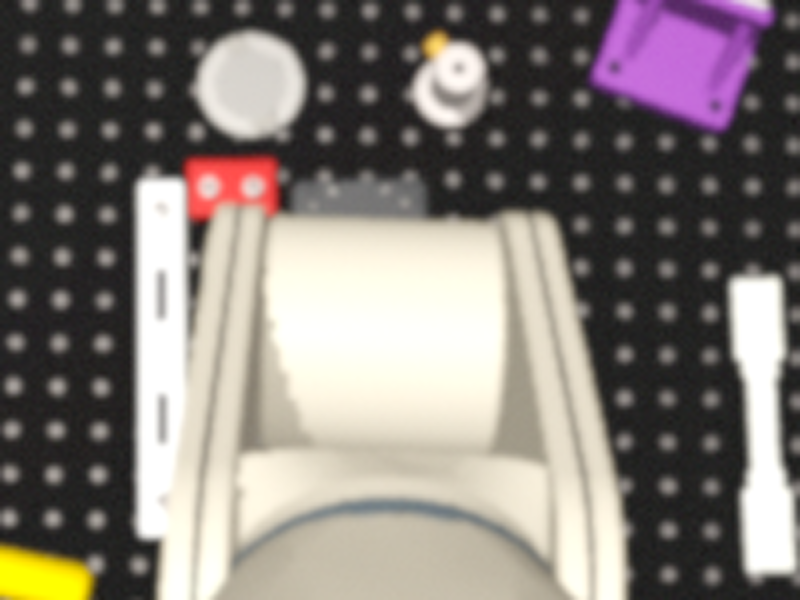

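```bash
cat >> h.py <<'E'
def wray(c,u,v,z):
    x,y=(u-c['cx']),(v-c['cy']);r=np.hypot(x,y);th=r/c['fx']
    R=np.array(c['R']);o=-R.T@np.array(c['t'])
    d=R.T@np.array([np.sin(th)*x/r,np.sin(th)*y/r,np.cos(th)])
    return (o+d*(z-o[2])/d[2]).round(1)
E
python3 - <<'E'
from h import *
c=ctrl.get_calibration('wrist')
im=np.load('w4.npy')
save('c4.png',cv2.resize(im[10:250,140:540],None,fx=2,fy=2,interpolation=cv2.INTER_CUBIC))
for n,u,v,z in [('rearL',242,232,16),('rearR',389,233,16),('barL',152,77,0),('barR',509,86,0),('redbl',468,172,0)]:print(n,wray(c,u,v,z))
E
```

```text
rearL [545.1  12.8  16. ]
rearR [625.4  14.8  16. ]
barL [485.3  99.5   0. ]
barR [703.6 106.6   0. ]
redbl [677.8  48.9   0. ]
```

View pics/c4.png

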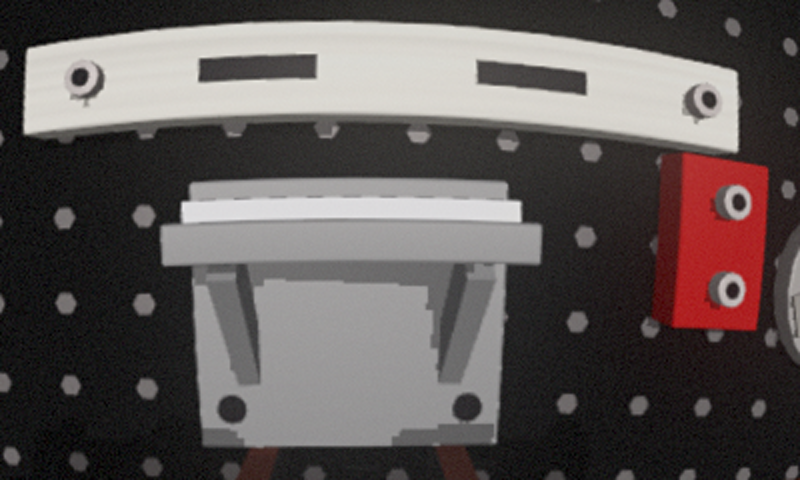

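{"method": "arm_command", "body": {
  "deltas": [
    [0, 0, -0.004, 0.01],
    [0, 0, -0.003, 0],
    [0, 0, 0, 0],
    [0, 0, 0.02, 0],
    [0, 0, 0.02, 0],
    [-0.04, 0, 0, 0],
    [-0.04, 0, 0, 0],
    [-0.03, -0.04, 0, 0],
    [0, -0.045, 0, 0],
    [0, 0, 0, 0]
  ],
  "hand": 0.04
}}

```text
t: 5.9
ee_pos: [497.5, -32.6, 142.4]
orientation: [1.199, 1.207, -1.168]
ft_force: [0.2, 0.5, -0.4]
width: 40.4
```

```bash
python3 - <<'E'
from h import *
go(520,48,140,92)
im=ctrl.get_image('wrist');np.save('w5.npy',im);save('w5.png',im)
E
```

```text
t 5.9 p [497.5 -32.6 142.4] jaw 1.74 delta mm [  3.1  24.9 -79.9] turn rad 1.566 F [ 0.2  0.5 -0.4] w 40.4 q6 -0.13
```

View pics/w5.png

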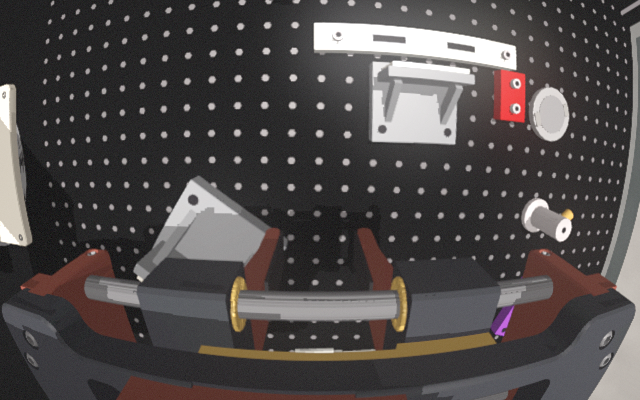

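{"method": "arm_command", "body": {
  "deltas": [
    [0, 0, -0.02, 0.15],
    [0, 0, 0, 0.15],
    [0, 0, 0, 0.15],
    [0, 0, 0, 0.15],
    [0, 0, 0, 0.15],
    [0, 0, 0, 0.15],
    [0, 0, 0, 0.15],
    [0, 0, 0, 0.15],
    [0, 0, 0, 0.15],
    [0, 0, 0, 0.15]
  ],
  "hand": 0.02
}}

```text
t: 6.95
ee_pos: [513.0, -10.9, 143.3]
orientation: [2.214, 0.105, -2.131]
ft_force: [-0.1, -0.8, 0.8]
width: 20.2
```

```bash
python3 - <<'E'
from h import *
go(520,48,100,92)
o,p,R=pose();print(R.round(2))
E
```

```text
t 6.95 p [513.  -10.9 143.3] jaw -84.53 delta mm [ 43.7 -58.  -10.9] turn rad 0.061 F [-0.1 -0.8  0.8] w 20.2 q6 1.42
[[ 0.04  0.1  -0.99]
 [ 0.   -1.   -0.1 ]
 [-1.    0.   -0.04]]
```

{"method": "arm_command", "body": {
  "deltas": [
    [0.01, -0.04, 0, 0.06],
    [0.03, -0.018, 0, 0],
    [0.03, 0, 0, 0],
    [0.03, 0, 0, 0],
    [0, 0, 0, 0],
    [0, 0, 0, 0]
  ]
}}

```text
t: 7.55
ee_pos: [522.6, 50.6, 40.6]
orientation: [2.262, 0.033, -2.156]
ft_force: [-0.1, -0.4, 0.5]
width: 20.3
```

```bash
python3 - <<'E'
from h import *
go(533,52,32,92)
o,p,R=pose();print(R.round(2))
im=ctrl.get_image('wrist');np.save('w6.npy',im);save('w6.png',im)
E
```

```text
t 7.55 p [522.6  50.6  40.6] jaw -88.49 delta mm [  9.1  -1.1 -10. ] turn rad -0.009 F [-0.1 -0.4  0.5] w 20.3 q6 1.62
[[ 0.05  0.03 -1.  ]
 [ 0.   -1.   -0.03]
 [-1.   -0.   -0.05]]
```

View pics/w6.png

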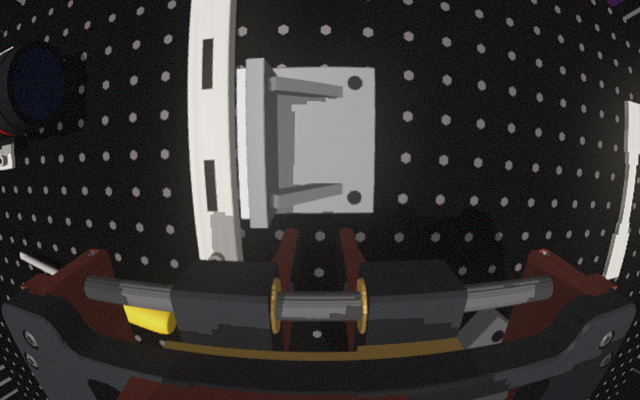

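{"method": "arm_command", "body": {
  "deltas": [
    [0.008, 0, -0.004, 0],
    [0.002, 0, -0.007, 0],
    [0, 0, -0.007, 0],
    [0, 0, -0.007, 0],
    [0, 0, -0.007, 0],
    [0, 0, -0.007, 0],
    [0, 0, -0.004, 0],
    [0, 0, 0, 0]
  ]
}}

```text
t: 8.4
ee_pos: [572.1, 51.2, 36.7]
orientation: [2.269, 0.032, -2.152]
ft_force: [-0.1, -0.2, -0.2]
width: 20.1
```

```bash
python3 - <<'E'
from h import *
go(581,52,32,92)
im=ctrl.get_image('wrist');np.save('w7.npy',im);save('w7.png',im)
E
```

```text
t 8.4 p [572.1  51.2  36.7] jaw -88.58 delta mm [ 5.2 -0.5 -8.7] turn rad -0.01 F [-0.1 -0.2 -0.2] w 20.1 q6 1.61
```

View pics/w7.png

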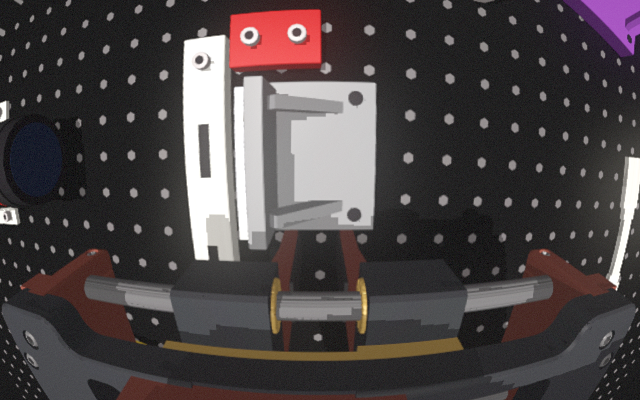

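{"method": "arm_command", "body": {
  "deltas": [
    [0.004, 0, -0.002, 0],
    [0.001, 0, -0.003, 0],
    [0.001, 0, -0.003, 0],
    [0, 0, -0.002, 0],
    [0, 0, 0, 0]
  ]
}}

```text
t: 8.95
ee_pos: [580.5, 51.5, 30.5]
orientation: [2.264, 0.032, -2.156]
ft_force: [-1.4, 0.3, 0.7]
width: 20.0
```

```bash
python3 - <<'E'
from h import *
go(581,52,32,92)
im=ctrl.get_image('wrist');np.save('w8.npy',im);save('w8.png',cv2.resize(im[0:250,160:440],None,fx=2.4,fy=2.4,interpolation=cv2.INTER_CUBIC))
E
```

```text
t 8.95 p [580.5  51.5  30.5] jaw -88.56 delta mm [-1.5 -0.5 -0.6] turn rad -0.01 F [-1.4  0.3  0.7] w 20.0 q6 1.61
```

View pics/w8.png

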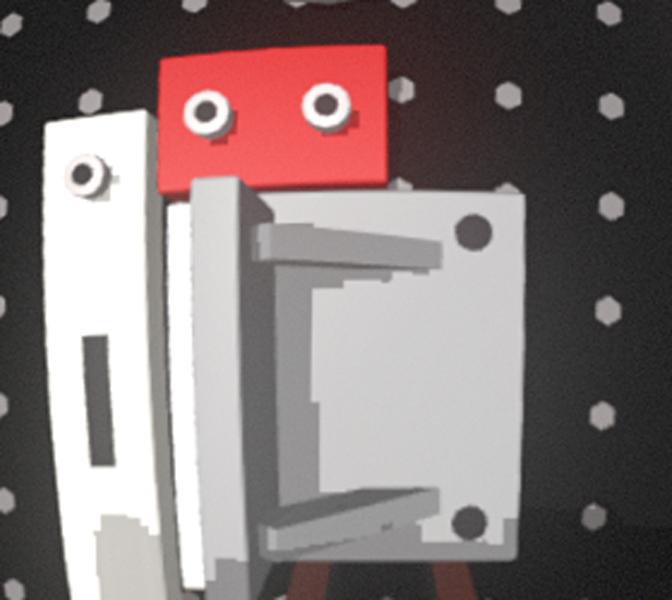

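{"method": "arm_command", "body": {
  "deltas": [
    [0, 0, -0.002, 0],
    [0, 0, -0.002, 0],
    [0, 0, -0.002, 0]
  ]
}}

```text
t: 9.3
ee_pos: [582.3, 51.5, 30.2]
orientation: [2.253, 0.031, -2.167]
ft_force: [-7.5, 1.1, 7.0]
width: 20.2
```

{"method": "arm_command", "body": {
  "deltas": [
    [0, 0, -0.003, 0],
    [0, 0, -0.003, 0]
  ]
}}

```text
t: 9.5
ee_pos: [582.7, 51.4, 29.8]
orientation: [2.239, 0.031, -2.18]
ft_force: [-11.4, -0.5, 9.1]
width: 20.1
```

{"method": "arm_command", "body": {
  "deltas": [
    [0, 0, 0.015, 0],
    [0, 0, 0.02, 0],
    [-0.045, 0, 0.02, 0],
    [-0.045, 0, 0.01, 0],
    [-0.04, 0.04, 0, 0],
    [0, 0.045, 0, -0.14],
    [0, 0, 0, -0.15],
    [0, 0, 0, -0.15],
    [0, 0, 0, -0.15],
    [0, 0, 0, -0.15]
  ]
}}

```text
t: 10.5
ee_pos: [523.5, -33.2, 159.8]
orientation: [1.807, 0.696, -1.725]
ft_force: [-0.0, 0.4, -0.5]
width: 20.2
```

{"method": "arm_command", "body": {
  "deltas": [
    [0, 0, 0, -0.15],
    [0, 0, 0, -0.15],
    [0, 0, 0, -0.15],
    [0, 0, 0, -0.15],
    [0, 0, 0, -0.15],
    [0, 0, 0, 0]
  ],
  "hand": 0.04
}}

```text
t: 11.1
ee_pos: [530.0, -34.3, 162.6]
orientation: [1.276, 1.14, -1.202]
ft_force: [-0.4, -0.4, 0.9]
width: 40.2
```

```bash
python3 - <<'E'
from h import *
go(632,-12,110,2)
o,p,R=pose();print(R.round(2))
im=ctrl.get_image('wrist');np.save('w9.npy',im);save('w9.png',im)
E
```

```text
t 11.1 p [530.  -34.3 162.6] jaw -2.99 delta mm [ 58.7  97.3 -27.5] turn rad -0.087 F [-0.4 -0.4  0.9] w 40.2 q6 -0.04
[[ 0.06  1.   -0.05]
 [-0.   -0.05 -1.  ]
 [-1.    0.06 -0.  ]]
```

View pics/w9.png

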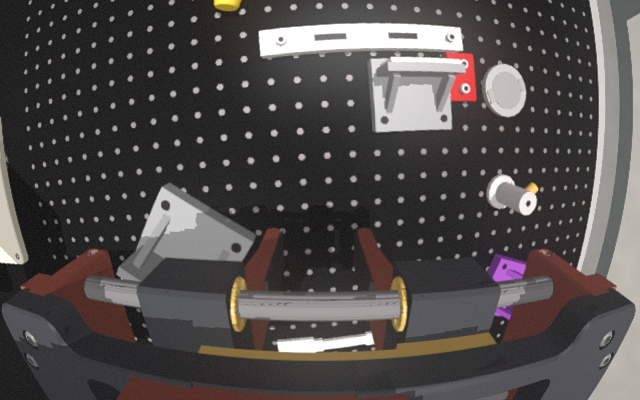

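{"method": "arm_command", "body": {
  "deltas": [
    [0, 0.035, -0.01, -0.087],
    [0, 0.035, -0.01, 0],
    [0.015, 0.02, 0, 0],
    [0.03, 0, 0, 0],
    [0, 0, 0, 0]
  ]
}}

```text
t: 11.65
ee_pos: [628.5, -14.3, 123.8]
orientation: [1.23, 1.164, -1.152]
ft_force: [-1.4, -0.1, -0.1]
width: 39.8
```

```bash
python3 - <<'E'
from h import *
go(632,-12,33,2)
E
```

```text
t 11.65 p [628.5 -14.3 123.8] jaw 0.71 delta mm [90.8 -2.5 -2.4] turn rad -0.022 F [-1.4 -0.1 -0.1] w 39.8 q6 -0.06
```

{"method": "arm_command", "body": {
  "deltas": [
    [0.035, 0, 0, -0.022],
    [0.035, 0, 0, 0],
    [0.02, 0, 0, 0],
    [0, 0, 0, 0],
    [0, 0, 0, 0]
  ]
}}

```text
t: 12.15
ee_pos: [638.1, -14.8, 37.1]
orientation: [1.225, 1.163, -1.14]
ft_force: [0.3, 0.4, -0.0]
width: 39.9
```

```bash
python3 - <<'E'
from h import *
go(632,10,32,2)
im=ctrl.get_image('wrist');np.save('w10.npy',im);save('w10.png',im)
E
```

```text
t 12.15 p [638.1 -14.8  37.1] jaw 1.27 delta mm [  4.5  -5.9 -25. ] turn rad -0.013 F [ 0.3  0.4 -0. ] w 39.9 q6 -0.07
```

View pics/w10.png

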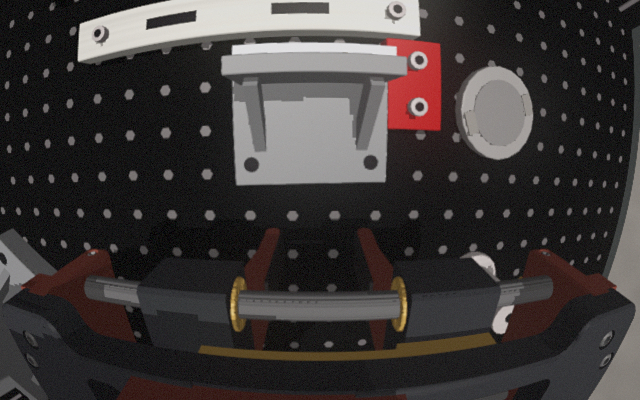

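{"method": "arm_command", "body": {
  "deltas": [
    [0.004, -0.005, -0.006, -0.013],
    [0, 0, -0.008, 0],
    [0, 0, -0.006, 0],
    [0, 0, -0.003, 0],
    [0, 0, -0.003, 0],
    [0, 0, -0.003, 0]
  ]
}}

```text
t: 12.8
ee_pos: [634.4, 16.5, 37.9]
orientation: [1.218, 1.163, -1.125]
ft_force: [1.0, -1.7, -2.5]
width: 40.0
```

{"method": "arm_command", "body": {
  "deltas": [
    [0, 0, -0.002, 0],
    [0, 0, -0.002, 0],
    [0, 0, -0.002, 0]
  ]
}}

```text
t: 13.1
ee_pos: [634.4, 22.5, 37.9]
orientation: [1.217, 1.162, -1.125]
ft_force: [0.7, -10.0, -0.1]
width: 39.8
```

{"method": "arm_command", "body": {
  "deltas": [
    [0, 0, 0.006, 0],
    [0.008, 0, 0, -0.01],
    [0, 0, -0.004, 0],
    [0, 0, -0.003, 0],
    [0, 0, -0.003, 0],
    [0, 0, -0.003, 0]
  ]
}}

```text
t: 13.7
ee_pos: [635.3, 22.7, 29.5]
orientation: [1.205, 1.161, -1.121]
ft_force: [0.0, -22.0, 1.6]
width: 40.5
```

```bash
python3 - <<'E'
from h import *
go(632,20,32,2)
im=ctrl.get_image('wrist');np.save('w11.npy',im);save('w11.png',cv2.resize(im[50:250,200:480],None,fx=2.7,fy=2.7,interpolation=cv2.INTER_CUBIC))
E
```

```text
t 13.7 p [635.3  22.7  29.5] jaw 2.62 delta mm [-2.7 -3.2  2.6] turn rad 0.011 F [  0.  -22.    1.6] w 40.5 q6 -0.01
```

View pics/w11.png

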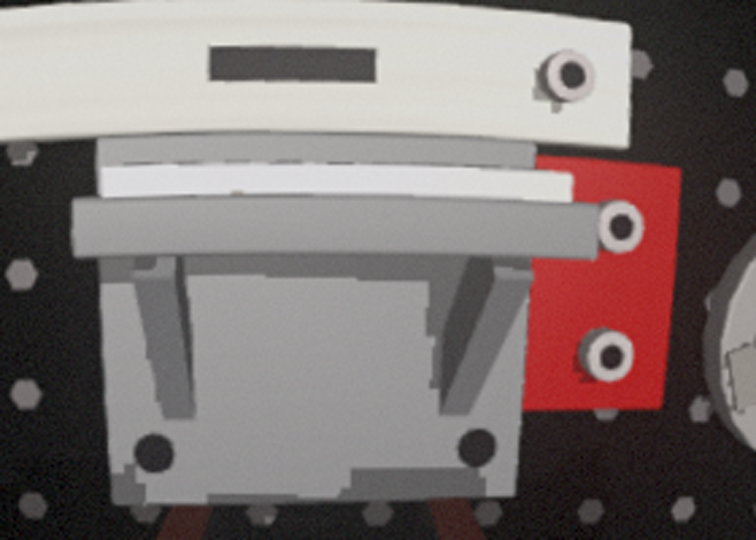

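{"method": "arm_command", "body": {
  "deltas": [
    [0, 0, 0.015, 0],
    [0, 0, 0.03, 0],
    [-0.045, 0, 0, 0],
    [-0.045, -0.02, 0, 0],
    [-0.03, -0.04, 0, 0.1],
    [0, -0.045, 0, 0.15],
    [0, 0, 0, 0.15],
    [0, 0, 0, 0.15],
    [0, 0, 0, 0.15],
    [0, 0, 0, 0.15]
  ],
  "hand": 0.04
}}

```text
t: 14.75
ee_pos: [517.1, -23.9, 143.5]
orientation: [1.831, 0.669, -1.697]
ft_force: [-0.6, 0.3, -0.5]
width: 39.9
```

{"method": "arm_command", "body": {
  "deltas": [
    [0, 0, 0, 0.15],
    [0, 0, 0, 0.15],
    [0, 0, 0, 0.15],
    [0, 0, 0, 0.15],
    [0, 0, 0, 0.12],
    [0, 0, 0, 0]
  ],
  "hand": 0.02
}}

```text
t: 15.35
ee_pos: [516.7, -23.4, 143.8]
orientation: [2.286, 0.027, -2.112]
ft_force: [0.0, -0.5, 0.4]
width: 19.5
```

```bash
python3 - <<'E'
from h import *
go(562,62,100,92)
o,p,R=pose();print(R.round(2))
im=ctrl.get_image('top');np.save('t12.npy',im);save('t12.png',cv2.resize(im[120:270,235:435],None,fx=4,fy=4,interpolation=cv2.INTER_CUBIC))
E
```

```text
t 15.35 p [516.7 -23.4 143.8] jaw -88.16 delta mm [ 46.6 -84.3 -44.5] turn rad -0.003 F [ 0.  -0.5  0.4] w 19.5 q6 1.47
[[ 0.08  0.03 -1.  ]
 [-0.01 -1.   -0.03]
 [-1.    0.01 -0.08]]
```

View pics/t12.png

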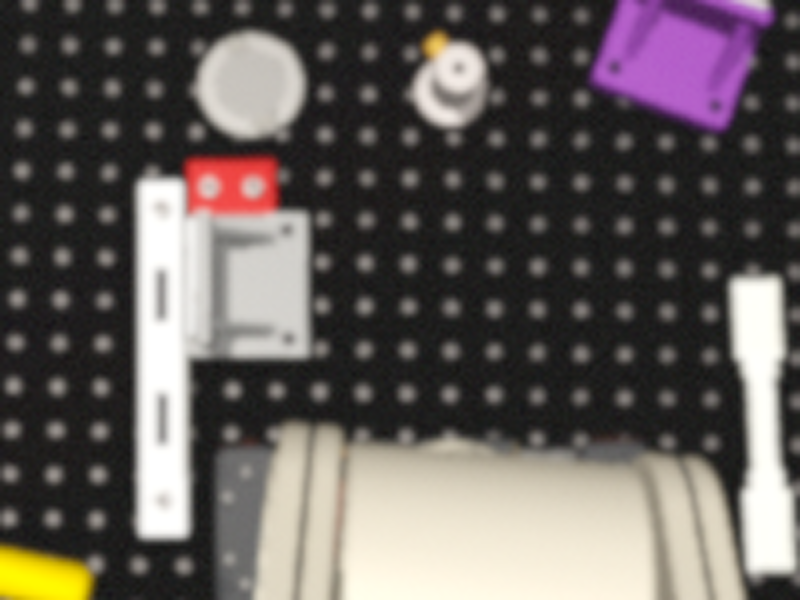

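The top view shows the target in the corner, against the bar at about (188,215–355) and the red stop at about (190–275,213), with the bystanders unmoved. One gentle side push will confirm the end-stop contact.

{"method": "arm_command", "body": {
  "deltas": [
    [0, -0.042, -0.01, 0],
    [0, -0.042, -0.01, 0],
    [0.045, 0, 0, 0],
    [0.045, 0, -0.007, 0],
    [0.01, 0, 0, 0],
    [0, 0, 0, 0]
  ]
}}

```text
t: 16.0
ee_pos: [552.5, 64.3, 45.0]
orientation: [2.281, 0.051, -2.094]
ft_force: [-0.3, -0.8, 0.9]
width: 20.1
```

```bash
python3 - <<'E'
from h import *
go(575,62,32,92)
E
```

```text
t 16.0 p [552.5  64.3  45. ] jaw -86.91 delta mm [ 14.9   3.4 -21.1] turn rad 0.019 F [-0.3 -0.8  0.9] w 20.1 q6 1.64
```

{"method": "arm_command", "body": {
  "deltas": [
    [0.008, 0.003, -0.007, 0.02],
    [0.007, 0, -0.007, 0],
    [0, 0, -0.006, 0],
    [0, 0, -0.003, 0],
    [0, 0, -0.002, 0],
    [0, 0, 0, 0]
  ]
}}

```text
t: 16.6
ee_pos: [580.9, 60.7, 36.3]
orientation: [2.294, 0.028, -2.104]
ft_force: [-0.5, -0.1, -0.4]
width: 20.2
```

{"method": "arm_command", "body": {
  "deltas": [
    [0.002, 0, -0.003, 0],
    [0, 0, -0.003, 0],
    [0, 0, -0.003, 0]
  ]
}}

```text
t: 16.9
ee_pos: [581.6, 60.6, 34.4]
orientation: [2.275, 0.027, -2.123]
ft_force: [-9.6, 0.5, 8.1]
width: 19.9
```

{"method": "arm_command", "body": {
  "deltas": [
    [0, 0, -0.004, 0],
    [0, 0, -0.004, 0]
  ]
}}

```text
t: 17.1
ee_pos: [582.0, 60.6, 34.5]
orientation: [2.257, 0.027, -2.141]
ft_force: [-12.7, 0.2, 9.3]
width: 20.1
```

{"method": "arm_command", "body": {
  "deltas": [
    [0, 0, 0.006, 0],
    [0, 0, 0.02, 0],
    [0, 0, 0.03, 0],
    [-0.045, 0, 0.02, 0],
    [-0.045, 0.03, 0, 0],
    [0, 0.045, 0, 0],
    [0, 0.045, 0, 0],
    [0, 0, 0, 0]
  ]
}}

```text
t: 17.9
ee_pos: [506.3, -63.5, 125.3]
orientation: [2.267, 0.03, -2.123]
ft_force: [0.9, -0.7, -0.5]
width: 19.8
```

```bash
python3 - <<'E'
from h import *
go(575,62,32,92)
c=ctrl.get_calibration('top')
im=ctrl.get_image('top');np.save('t13.npy',im);save('t13.png',cv2.resize(im[140:220,260:360],None,fx=8,fy=8,interpolation=cv2.INTER_CUBIC)[:600])
s=ctrl.get_image('scene');save('s13.png',cv2.resize(s[165:265,270:400],None,fx=6,fy=6,interpolation=cv2.INTER_CUBIC))
save('s13f.png',s)
g=im.astype(int).sum(2)/3
E=[]
for v in range(175,205,2):
    row=g[v,300:325]; i=np.where((row[:-1]>110)&(row[1:]<=110))[0]
    if len(i): i=i[0];E.append(ray(c,300+i+(row[i]-110)/(row[i]-row[i+1]),v,16)[:2])
print(np.array(E).round(1).tolist())
a=im.astype(int);b=np.load('top0.npy').astype(int)
for n,m in [('cap',(280,125,314,158)),('post',(335,124,362,156)),('coupon',(412,184,440,268)),('screw',(178,245,262,276))]:
    x0,y0,x1,y1=m;print(n,np.abs(a-b)[y0:y1,x0:x1].mean().round(2),np.abs(a-b)[y0:y1,x0:x1].max())
E
```

```text
t 17.9 p [506.3 -63.5 125.3] jaw -87.79 delta mm [  96.3 -124.   -67.3] turn rad 0.004 F [ 0.9 -0.7 -0.5] w 19.8 q6 1.38
[[670.4, 31.9], [665.8, 31.9], [661.2, 31.7], [656.6, 31.5], [652.0, 31.5], [647.5, 31.5], [642.9, 31.6], [638.3, 31.5], [633.8, 31.3], [629.2, 31.1], [624.7, 30.8], [620.1, 30.6], [615.6, 30.5], [611.0, 30.2], [606.5, 29.9]]
cap 9.61 16
post 8.84 16
coupon 36.96 219
screw 6.59 16
```

View pics/t13.png

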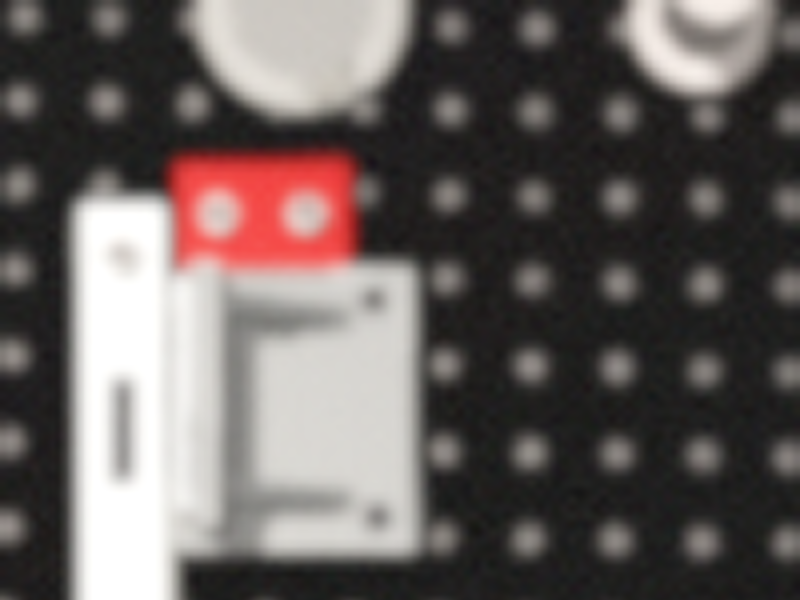

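View pics/s13.png

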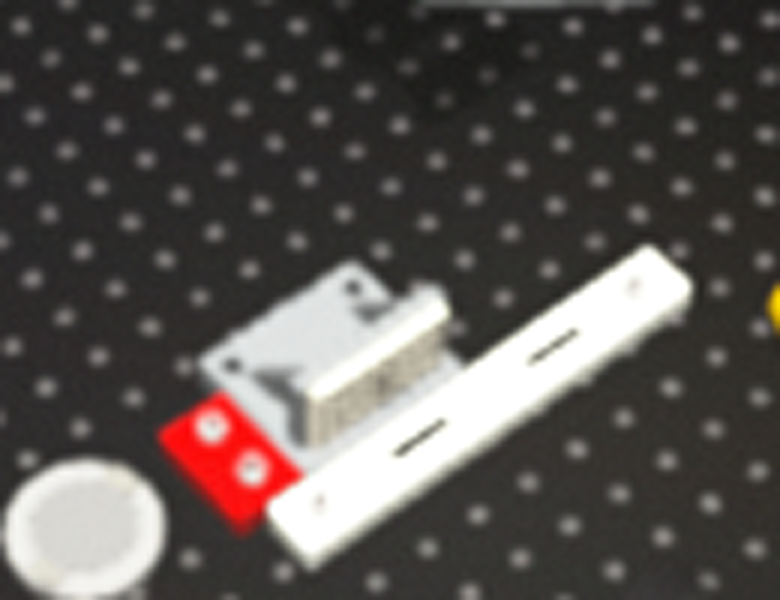

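View pics/s13f.png

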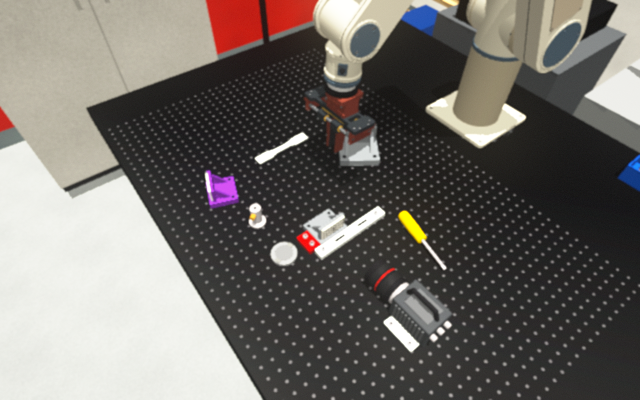

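```bash
python3 - <<'E'
from h import *
a=np.load('t12.npy').astype(int);b=np.load('top0.npy').astype(int)
print(np.abs(a-b)[184:268,412:440].max())
print(ctrl.close_job())
E
```

```text
193
the job is handed in; nothing more can be done
None
```

I pushed the target across the table with the spread fingertips from behind, squaring it up on the way. I then pushed its side to the red end stop, its back to the bar, and its side once more, and handed the job in at about 18 s.

**Last checks:**
- **Contact:** the push onto the bar stalled at 22 N and the last side push at about 13 N, so both stops were reached. The last top and scene pictures show no visible gap.
- **Squareness:** the target's rear edge runs at about 1.8° and the bar at about 2.1°, so it is square to within about 0.3°.
- **Position:** the rear edge to the bar's face measured about 68 mm, where a seated base should give 70 mm. That is within the roughly 2 mm calibration error, so the stalled push is the stronger evidence.
- **Bystanders:** the post, lens cap and screwdriver show no change from the first top picture.
- **Coupon:** the pixel comparison failed, with large differences in both late top pictures. I put this down to the arm showing in that area but did not confirm it. By eye, the coupon sits where it started in the t=15 s top picture and the final scene picture.
- **Robot:** nothing in the approach came near the camera. The gripper ended clear of everything I measured, with fingertips about 100 mm up. I only judged its clearance over the larger grey stand from the scene picture, where it overlaps that stand.

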